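# Get the small dropper bottle out from behind the others

### The job

I need the small dropper bottle, which stands in the bottle bay behind the tall canister and the amber bottle. Clear both of those out of the way onto the dark side mat, standing upright, then stand the dropper bottle in the round metal holder. Once it is there, put the canister and the amber bottle back upright, each exactly on the bay seat it came from; knock nothing over and leave the lens ring and the screwdriver where they lie.

Things in the scene. Friction and masses are not known exactly. Their poses are not given: they have to be found in the camera images.
- bay: Bottle bay: fixed grey tray, 140 (x) x 150 (y) mm, rim 12 mm high, floor 4 mm thick. Origin: centre of underside; x to its back, y left, z up. Black seat marks on the floor: two front seats, 52 mm across, at x -25, y +32 and -32 mm; back seat, 32 mm, at x 18, y 0. Canister and amber bottle stand on the front seats (which is which varies), the dropper bottle on the back one.
- mat: Side mat: fixed dark rubber rectangle, 170 (its x) x 120 (its y) mm, 4 mm thick, empty at the start. Origin: centre of its underside; z up.
- holder: Holder: fixed round aluminium dish, 68 mm outer diameter, 20 mm high, with an open round recess about 40 mm wide at its mouth and 12 mm deep (its floor is 8 mm above the worktop). Empty at the start. Origin: centre of its underside; z up.
- canister: Tall loose straight aluminium canister, 44 mm diameter, 140 mm high, about 0.16 kg; straight-sided from 2 to 114 mm, then a black screw lid of 40 mm diameter. Origin: centre of its underside; z up along its axis. It stands on the bay's 4 mm floor at the start. Grip the upper part of its side, at 90 to 105 mm.
- polish: Middle-sized loose amber bottle with a label and a black rubber dropper top, 34 mm diameter, 102 mm high, about 0.07 kg; straight-sided up to 56 mm, then a shoulder, a collar of 24 mm diameter from 62 to 77 mm and a bulb of 14 mm. Origin: centre of its underside; z up along its axis. Grip its side at 45 to 52 mm.
- dropper: Small loose dark blue bottle with a pointed red cap, 24 mm diameter, 78 mm high, about 0.03 kg; straight-sided up to 42 mm, cap 14 mm wide from 52 mm up. Origin: centre of its underside; z up along its axis. It stands on the back seat of the bay. Grip its side at 30 to 38 mm.
- screwdriver: Bystander: loose precision screwdriver with black handle lying flat beside the holder (to the holder's +y side), 11 x 101 x 11 mm, long along its own y. Origin: underside at the middle of its length. Leave it.
- lens: Bystander: loose clear round lens blank seen as a thin ring, 66 mm diameter, 13 mm high, lying flat on the robot's side of the holder. Origin: centre of its underside. Leave it.
Not all that is in view belongs to the job. What is shaped like the polish but green is not meant.

How it is judged:
By the outcome, as a careful person would: the job done as asked, in the order asked, and still so for the second after the job is handed in, with the robot touching nothing.
It also fails if it takes over 120 s, if anything falls off the work surface, if the arm or the gripper's body presses on something with over 40 N, if the wrist force passes 120 N, or if a joint passes its speed limit or range.

### The arm

A 7-joint arm with a two-finger parallel gripper is mounted at the origin on a cart in front of the work surface, level with it; the furniture and walls round the work are solid. World frame = base frame: x ahead of the robot, y to its left, z up, the work surface at z = 0. Lengths are in m, angles in degrees, forces in N, time in s.
With the tool pointing down it reaches from about 0.425 to 0.95 m from the base axis. Payload 4.7 kg.
Tool frame: the origin (TCP) lies midway between the tips of the shut fingers; the grasp point (between the pads) lies 19 mm behind it; z points along the fingers, x is the direction in which the jaws open and shut, and the axes are right-handed (so a half turn about z gives the same grasp; the last joint's range is limited). The gripper opens to 85 mm and grips with 20 to 120 N. Pads are 22 mm wide; open, the fingers measure 114 mm over their backs; the gripper's body (76 mm by 85 mm) begins 54 mm behind the grasp point. The pads swing forward as they close: fully open they stand 13 mm farther back than shut.
Start: joints at [-74.421, 26.849, -2.785, 87.806, 1.381, 65.374, -4.715], TCP at [0.2, 0.645, 0.231] pointing down, gripper open.
Joint ranges: [-148.3, 148.3], [-19.14, 114.17], [-79.39, 73.82], [5.75, 140.21], [-59.74, 239.74], [12.07, 113.84], [-152.46, 152.46]. Speed limits (degrees/s): [147.25, 147.25, 180, 180, 180, 180, 180].

### API

Orientations are given as a 3x3 rotation matrix whose columns are the frame's x, y, z axes.
In Python, from plant import arm, grab_frame, calibration, workorder, status gives the robot as it stands. Calls block until the motion is done:
- arm.reach(position, orientation): joint-space move of the TCP to a pose.
- arm.movel(position, ori=None, speed=0.15, guard=None): straight line of the TCP; ori=None keeps the orientation; speed is the mean speed in m/s. With guard (N) it stops when the force on the tool has changed by that much, and returns True; else False.
- arm.goto_joints(angles): joint-space move.
- arm.open_jaws() and arm.grasp(effort=None): open the fingers fully, or close them until they stop; effort is the grip in N (None keeps the last).
- arm.hold(seconds).
- arm.inverse_kinematics(position, orientation): joint angles nearest the present ones, or None.
- grab_frame(name): name is "scene" or "top" or "wrist"; returns the picture (480x640x3 uint8, red, green, blue); there is no depth.
- calibration(name): a dict with "mtx" (3x3 intrinsics, pixels), "k1" (the pictures are not rectified: a ray, as slopes to the right and down, at radius r is drawn at 1 + k1 r^2 times it, then the intrinsics apply), "rvec" (rotation vector, rad) and "tvec" (3), from world to camera coordinates, as OpenCV has them; the wrist camera has in their place "T_tool_cam" (4x4, takes a point from camera to tool coordinates, whose origin is the TCP and whose axes are the tool frame's). Camera axes: x right, y down, z forward; pixel columns grow to the right and rows downward; lengths in m; the calibration is good to about 2 mm. A picture is of the moment at which its call begins: read the wrist's pose just before it. calibration takes no time and is no camera call.
A pose or a line that the arm cannot do raises arm.Unreachable and nothing moves.
- workorder.sign_off(): hands the job in, once; it reports no verdict.
Readings, each from a call of its own:
- status.read_t(): time.
- status.read_qpos(): joint angles.
- status.read_qvel(): joint speeds.
- status.read_joint_efforts(): joint torques, N m.
- status.read_tool_pos(): TCP position.
- status.read_tcp_rot(): TCP orientation.
- status.read_contact_force(): force on the tool from outside, world axes, zero at the start.
- status.read_torque(): the same for the moment, N m.
- status.read_grip_width(): opening from 0.0 (shut) to 1.0 (fully open).
Only numpy, scipy, OpenCV 4.12 (cv2) and the standard library are available. Lean on these libraries where they do the work, as an engineer would, in place of code of your own. Each camera call takes 0.05 s, during which the arm holds its last target. There are 200 camera calls.

## Working session

There is one attempt and no reset: what is moved stays moved. The work goes in short steps, each a Python script; the robot and the scene stay as the last script left them, time stands still between calls to the robot, and variables do not carry over. Pictures are saved under pics/ and viewed, about 12 in all and at most 16, crops included, and the job is handed in when it is done.

```bash
ls; mkdir -p pics
python3 - <<'E'
from plant import *
import cv2,numpy as np
for n in ("scene","top"):
    im=grab_frame(n); cv2.imwrite(f"pics/{n}0.png",im[:,:,::-1])
    c=calibration(n); R=cv2.Rodrigues(np.array(c["rvec"],float))[0]; print(n,c["mtx"],c["k1"],-R.T@np.array(c["tvec"]).ravel(),R[2])
print(calibration("wrist"))
E
```

```text
pics
scene [[535.24269821   0.         317.60074278]
 [  0.         535.24269821 241.11336255]
 [  0.           0.           1.        ]] -0.08215292818223405 [-0.20627488  0.72707374  0.41448401] [ 0.69504268 -0.60370235 -0.39046018]
top [[461.43314064   0.         321.83193769]
 [  0.         461.43314064 227.95920889]
 [  0.           0.           1.        ]] -0.013284103349274455 [0.35516649 0.17088612 1.0338071 ] [ 0.10421786 -0.03971543 -0.9937612 ]
{'mtx': array([[330.63546952,   0.        , 314.6452093 ],
       [  0.        , 330.63546952, 240.300739  ],
       [  0.        ,   0.        ,   1.        ]]), 'k1': 0.012257801311951914, 'T_tool_cam': array([[ 9.99999683e-01, -7.80458630e-04,  1.57253678e-04,
         7.59403583e-04],
       [ 6.91313697e-04,  9.49188507e-01,  3.14707324e-01,
        -8.01265731e-02],
       [-3.94879430e-04, -3.14707115e-01,  9.49188746e-01,
        -1.42091689e-01],
       [ 0.00000000e+00,  0.00000000e+00,  0.00000000e+00,
         1.00000000e+00]])}
```

View pics/scene0.png

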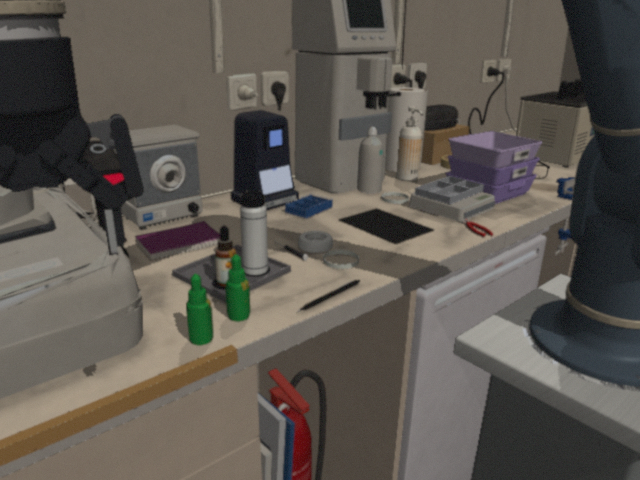

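View pics/top0.png

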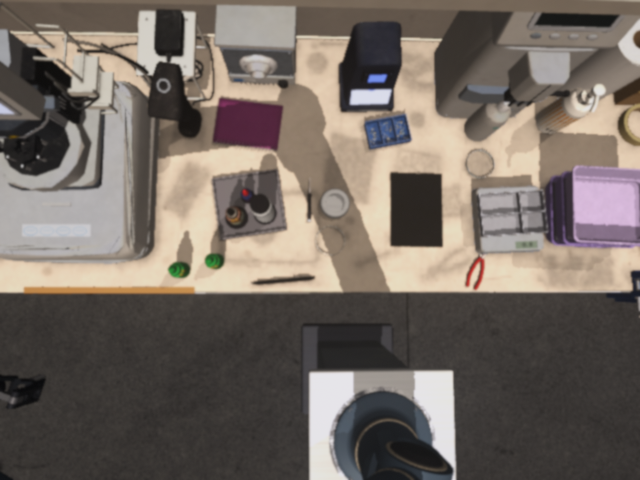

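Both views agree on the layout. In the top view the bay corners are about (213,178), (278,170), (287,230) and (221,240). The canister stands at (262,207) on the right front seat, with the amber bottle at (235,215) on the left and the dropper at (247,195) behind. The holder is at (334,203), lens at (330,238), screwdriver at (309,200) and mat at x 391–442, y 173–246. The green decoys stand at (178,269) and (213,260).

```bash
cat > h.py <<'E'
from plant import *
import cv2,numpy as np
def cam(n):
    c=calibration(n); K=np.array(c["mtx"]); D=np.array([c["k1"],0,0,0,0.])
    if n=="wrist":
        T=np.eye(4);T[:3,:3]=np.array(status.read_tcp_rot());T[:3,3]=status.read_tool_pos();T=T@c["T_tool_cam"]
        return K,D,T[:3,:3].T,T[:3,3]
    R=cv2.Rodrigues(np.array(c["rvec"],float))[0]; return K,D,R,-R.T@np.array(c["tvec"]).ravel()
def cast(C,px,z):
    K,D,R,o=C
    u=cv2.undistortPoints(np.array(px,float).reshape(-1,1,2),K,D).reshape(-1,2)
    d=np.c_[u,np.ones(len(u))]@R; return o+d*((z-o[2])/d[:,2])[:,None]
def proj(C,P):
    K,D,R,o=C; return cv2.projectPoints(np.array(P,float).reshape(-1,1,3),cv2.Rodrigues(R)[0],-R@o,K,D)[0].reshape(-1,2)
def down(yaw):  # jaw axis x at yaw (deg), z down
    a=np.radians(yaw); c,s=np.cos(a),np.sin(a); return np.array([[c,s,0],[s,-c,0],[0,0,-1.]])
E
python3 - <<'E'
from h import *
C=cam("top"); im=cv2.imread("pics/top0.png")
r=lambda a:np.round(a[:,:2],3).tolist()
print("bay rim",r(cast(C,[(213,178),(278,170),(287,230),(221,240)],.012)))
g=cv2.cvtColor(im,cv2.COLOR_BGR2GRAY)
m=(g<60).astype(np.uint8); m[:,:380]=0;m[:,455:]=0;m[:160]=0;m[255:]=0
c=max(cv2.findContours(m,0,2)[0],key=cv2.contourArea); b=cv2.boxPoints(cv2.minAreaRect(c)); print("mat",b.tolist(),r(cast(C,b,.004)))
print("holder",r(cast(C,[(334,203)],.02)),"lens",r(cast(C,[(330,238)],.006)),"can top",r(cast(C,[(262,203)],.144)))
hsv=cv2.cvtColor(im,cv2.COLOR_BGR2HSV)
m=cv2.inRange(hsv,(45,120,60),(80,255,255)); n,_,s,ce=cv2.connectedComponentsWithStats(m)
print("green",s[1:,4],r(cast(C,ce[1:],.06)))
print("machine corner",r(cast(C,[(150,255)],.1)))
crop=im[150:300,160:360]; cv2.imwrite("pics/c1.png",cv2.resize(crop,None,fx=4,fy=4,interpolation=cv2.INTER_CUBIC))
E
```

```text
bay rim [[0.574, 0.373], [0.593, 0.229], [0.457, 0.207], [0.435, 0.352]]
mat [[391.0, 174.0], [440.0, 174.0], [440.0, 245.0], [391.0, 245.0]] [[0.588, -0.029], [0.589, -0.142], [0.426, -0.138], [0.425, -0.026]]
holder [[0.517, 0.103]] lens [[0.44, 0.112]] can top [[0.497, 0.252]]
green [142 135   4] [[0.388, 0.359], [0.369, 0.435], [0.36, 0.418]]
machine corner [[0.397, 0.477]]
```

View pics/c1.png

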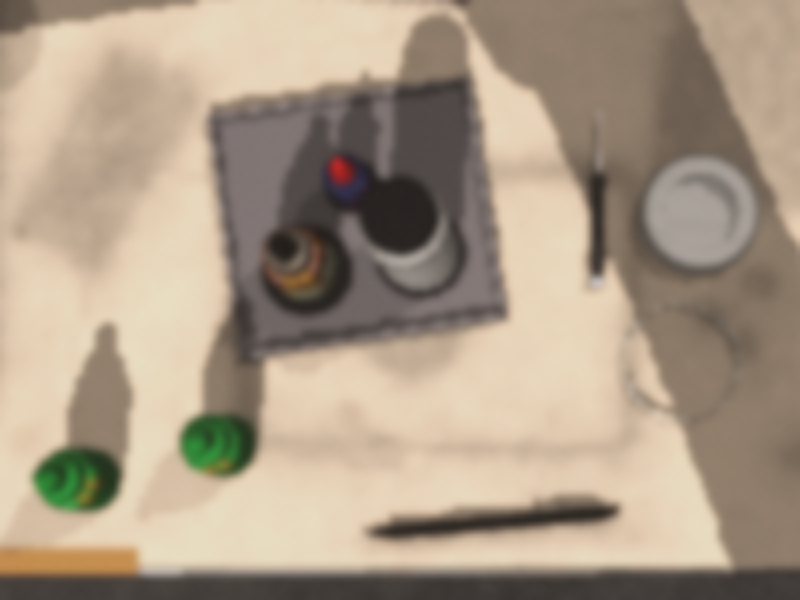

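Measurements fit the given sizes: the bay comes out at 139 x 146 mm, centre (0.515, 0.290), yaw about 9°. The canister top ray agrees with its seat to 3 mm. Next I check the reach, go in clear of the machine on the left, and look with the wrist camera.

```bash
cat >> h.py <<'E'
BAY=np.array([.515,.290]); BY=8.9
def bay(x,y,c=BAY,yaw=BY):
    a=np.radians(yaw); return c+np.array([[np.cos(a),-np.sin(a)],[np.sin(a),np.cos(a)]])@[x,y]
def snap(n,name):
    C=cam(n); im=grab_frame(n)[:,:,::-1].copy(); cv2.imwrite(f"pics/{name}.png",im); return C,im
E
python3 - <<'E'
from h import *
print(bay(-.025,-.032),bay(-.025,.032),bay(.018,0))
for yaw in (BY,BY-180):
    for p in ([*bay(-.025,-.032),.082],[*bay(-.025,.032),.036],[*bay(.018,0),.021],[.515,.29,.34],[.46,-.07,.082],[.55,-.09,.036],[.517,.103,.2]):
        q=arm.inverse_kinematics(p,down(yaw)); print(yaw,np.round(p,3),None if q is None else np.round(q,0))
print(status.read_tcp_rot())
t=status.read_t()
try: arm.movel([.25,.47,.36]); print("ok")
except arm.Unreachable as e: print("unreach",e)
print(status.read_tool_pos(),status.read_t()-t)
E
```

```text
[0.49525174 0.25451752] [0.48535027 0.31774696] [0.53278328 0.29278479]
8.9 [0.495 0.255 0.082] [-46.  27.  18. 113. -12.  42. -11.]
8.9 [0.485 0.318 0.036] [-48.  32.  14. 111. -12.  38. -17.]
8.9 [0.533 0.293 0.021] [-44.  36.  15. 107. -14.  39. -11.]
8.9 [0.515 0.29  0.34 ] [-49.  15.  20.  92.  -5.  74. -20.]
8.9 [ 0.46  -0.07   0.082] [-34.  25.  47. 126. -28.  40.  42.]
8.9 [ 0.55  -0.09   0.036] [-20.  34.  33. 115. -28.  39.  40.]
8.9 [0.517 0.103 0.2  ] [-38.  16.  27. 111.  -9.  55.   2.]
-171.1 [0.495 0.255 0.082] [-17.  27. -18. 111.  12.  43. 146.]
-171.1 [0.485 0.318 0.036] [-22.  33. -21. 109.  17.  40. 136.]
-171.1 [0.533 0.293 0.021] [-18.  36. -20. 106.  18.  41. 140.]
-171.1 [0.515 0.29  0.34 ] [ 13.  28. -67.  89.  26.  81. 133.]
-171.1 [ 0.46  -0.07   0.082] [ -44.   33.   64.  126.  -43.   47. -123.]
-171.1 [ 0.55  -0.09   0.036] [ -38.   48.   63.  116.  -56.   54. -115.]
-171.1 [0.517 0.103 0.2  ] [ 34.  29. -67. 107.  30.  64. 145.]
[[ 2.96291925e-01  9.55097320e-01 -4.52555157e-04]
 [ 9.55095724e-01 -2.96292258e-01 -1.74803432e-03]
 [-1.80363148e-03  8.56949573e-05 -9.99998370e-01]]
ok
[0.2494666  0.47041128 0.35921426] 1.6333
```

Run:
```python
from h import *
t=status.read_t()
arm.reach([.515,.33,.32],down(BY)); arm.hold(.2)
C,im=snap("wrist","w1"); print(status.read_tool_pos(),status.read_t()-t)
for n,p in dict(can=[*bay(-.025,-.032),.144],pol=[*bay(-.025,.032),.106],drop=[*bay(.018,0),.082],hold=[.517,.103,.02]).items(): print(n,proj(C,p))
print("corners",proj(C,[[*bay(a,b),.012] for a,b in((.07,.075),(.07,-.075),(-.07,-.075),(-.07,.075))]).round().tolist())
```

```text
[0.51414    0.33115504 0.32027078] 1.4084
can [[284.87136392 284.19492618]]
pol [[286.29186746 216.71722823]]
drop [[324.13549924 237.65870875]]
hold [[292.8660531  338.40130205]]
corners [[362.0, 168.0], [357.0, 272.0], [263.0, 271.0], [257.0, 168.0]]
```

View pics/w1.png

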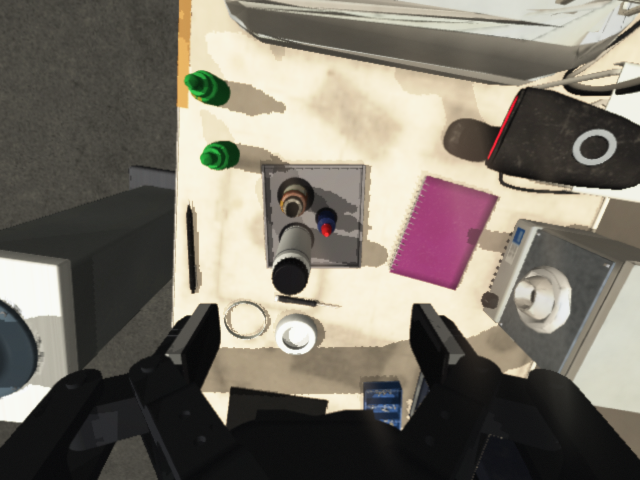

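The wrist view (w1) shows the same layout. The bay corners are at about (263,164), (367,164), (361,266) and (267,267), and the lid centre is at (290,275). Everything is shifted by about (+5,−5) px, some 7 mm, from what the top view predicted. A close look over the canister should settle it.

Run:
```python
from h import *
arm.reach([.500,.261,.215],down(BY)); arm.hold(.3)
C,im=snap("wrist","w2"); print(status.read_tool_pos())
g=cv2.cvtColor(im,cv2.COLOR_BGR2GRAY)
u=proj(C,[.500,.261,.144])[0]; print(u)
m=(g<60).astype(np.uint8); n,l,s,ce=cv2.connectedComponentsWithStats(m)
for i in np.argsort(-s[1:,4])[:6]+1: print(s[i],ce[i])
```

```text
[0.5004584  0.26195089 0.21581794]
[311.85020178 256.07357507]
[    0   304   640   176 56864] [316.8082794 423.7900605]
[    0   172   148   217 20769] [ 77.08064904 259.70316337]
[ 516   24  124  121 6926] [580.89214554  66.61926076]
[ 284  224   54   56 2007] [309.16193323 250.02242152]
[ 181   67   54   42 1405] [211.15871886  87.3252669 ]
[287 125  51  51 979] [313.18896834 146.16445352]
```

View pics/w2.png

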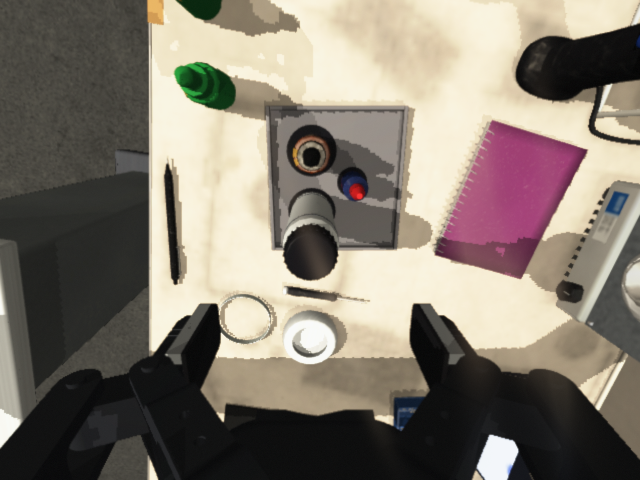

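Run:
```python
from h import *
C=cam("wrist"); r=lambda p,z:np.round(cast(C,p,z)[:,:2],4).tolist()
print("can",r([(311,251.5)],.144),"pol bulb",r([(312,155.5)],.106),"drop",r([(358,191)],.082))
k=cast(C,[(266,106),(411,107),(398,249),(272,249)],.012)[:,:2]; print("bay",k.round(3).tolist())
# use long edges: back-left/front-left fully visible
for a,b in((0,1),(1,2),(2,3),(3,0)): d=k[b]-k[a]; print(np.hypot(*d).round(3),np.degrees(np.arctan2(d[1],d[0])).round(1))
c=k.mean(0); print(c)
print("holder",r([(310,336)],.02),"lens",r([(246,318)],.006))
for y in (7,8.9): print([bay(a,b,c,y).round(4).tolist() for a,b in((-.025,-.032),(-.025,.032),(.018,0))])
```

```text
can [[0.4987, 0.264]] pol bulb [[0.4898, 0.325]] drop [[0.5323, 0.3008]]
bay [[0.439, 0.358], [0.578, 0.378], [0.6, 0.234], [0.462, 0.212]]
0.141 8.5
0.146 -81.4
0.14 -171.1
0.147 98.8
[0.51975885 0.2954556 ]
holder [[0.5196, 0.1129]] lens [[0.4404, 0.1166]]
[[0.4988, 0.2606], [0.491, 0.3242], [0.5376, 0.2976]]
[[0.5, 0.26], [0.4901, 0.3232], [0.5375, 0.2982]]
```

The wrist view is self-consistent: the bay measures 141 x 147 mm, and lid, bulb and dropper all lie on their seats to within 3–5 mm. I take the wrist values and pick up the canister.

```bash
cat >> h.py <<'E'
YAW=8.7
CAN=np.array([.4995,.2615,.080]); POL=np.array([.4905,.3238,.035]); DRO=np.array([.5365,.2985,.020])
MC=np.array([.470,-.060,.080]); MP=np.array([.545,-.100,.035]); 
def pick(p,above,lift,eff):
    arm.reach([p[0],p[1],above],down(YAW))
    hit=arm.movel(p,down(YAW),.12,guard=8); arm.grasp(eff)
    w=status.read_grip_width(); q=status.read_tool_pos(); f=status.read_contact_force()
    arm.movel([p[0],p[1],lift],None,.15)
    print("pick hit",hit,"w",round(w,3),round(status.read_grip_width(),3),np.round(q,4),"f",np.round(f,1),np.round(status.read_contact_force(),1),"t",status.read_t())
def place(p,above,up,lo=.003):
    arm.reach([p[0],p[1],above],down(YAW))
    arm.movel([p[0],p[1],p[2]+.02],None,.15)
    hit=arm.movel([p[0],p[1],p[2]-lo],None,.03,guard=4); q=status.read_tool_pos()
    arm.open_jaws(); arm.hold(.2)
    arm.movel([p[0],p[1],up],None,.12)
    print("place hit",hit,np.round(q,4),"t",status.read_t())
E
python3 - <<'E'
from h import *
pick(CAN,.2,.23,50)
snap("wrist","w3")
E
```

```text
pick hit False w 0.506 0.506 [0.4993 0.2617 0.0807] f [-1.9 -0.1  5.1] [-0.3 -0.6 -1.6] t 7.0833
```

View pics/w3.png

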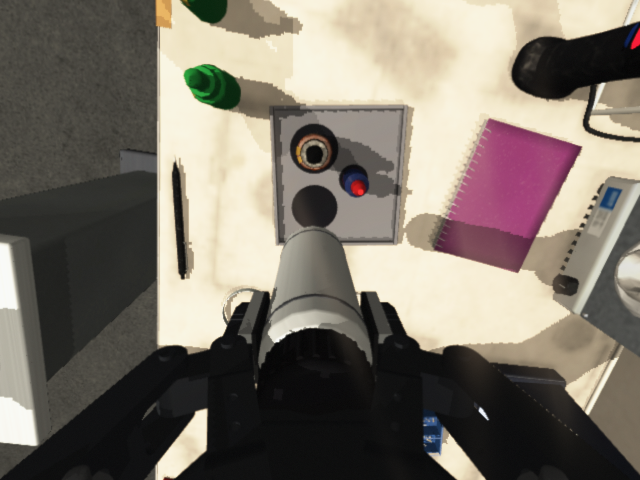

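Canister is gripped: opening 0.506 gives 43 mm, and w3 shows it hanging straight with its seat mark free at about (314,207). The mat spots get spread apart, then I continue with the canister and the amber bottle.

```bash
sed -i 's/^MC=.*/MC=np.array([.460,-.060,.080]); MP=np.array([.560,-.108,.035])/' h.py
python3 - <<'E'
from h import *
C=cam("wrist"); print("seat",cast(C,[(314.5,207)],.004)[:,:2])
place(MC,.24,.23)
C,im=snap("wrist","w4")
print(proj(C,[[*MC[:2],.144],[*MP[:2],.004]]))
E
```

```text
seat [[0.49935463 0.26043552]]
place hit True [ 0.4599 -0.06    0.0806] t 12.175
[[314.4600581  248.18852074]
 [391.88015523 258.22742901]]
```

View pics/w4.png

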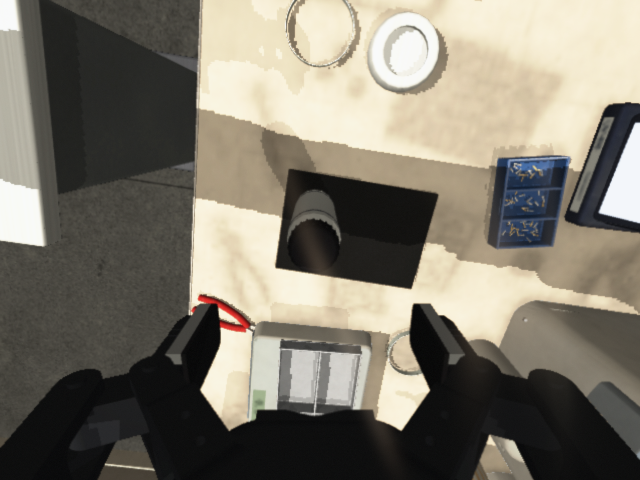

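The canister stands upright on the mat at (315,235). The mat corners are (288,170), (438,192), (412,288) and (276,266), and the amber bottle's spot at (392,258) is well inside. Amber bottle next.

Run:
```python
from h import *
pick(POL,.2,.26,40)
snap("wrist","w5a")
place(MP,.27,.25)
C,im=snap("wrist","w5")
print(proj(C,[[*MC[:2],.144],[*MP[:2],.106]]))
cv2.imwrite("pics/w5b.png",np.hstack([cv2.resize(cv2.imread("pics/w5a.png"),(400,300)),cv2.resize(im,(400,300))]))
```

```text
pick hit False w 0.363 0.362 [0.4905 0.3239 0.0352] f [-0.1  0.5  1.9] [-0.2 -0.3 -0.8] t 17.3667
place hit True [ 0.5594 -0.1079  0.035 ] t 23.9583
[[188.25618556 157.92357787]
 [314.4106966  226.52027454]]
```

View pics/w5b.png

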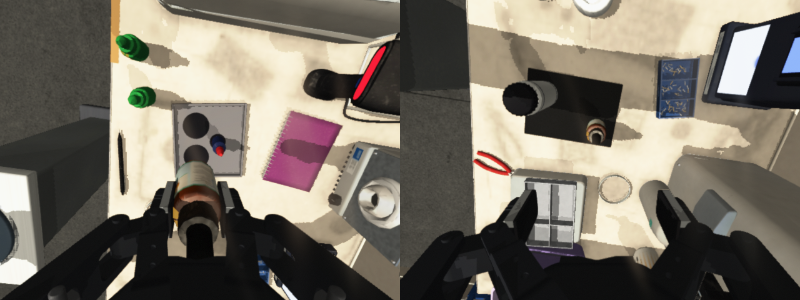

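Both stand upright on the mat: in the right half of the composite the canister is at (535,95) and the amber bottle at (595,130). Next is a close look at the holder on the way to the dropper.

Run:
```python
from h import *
arm.reach([.5196,.112,.20],down(YAW)); arm.hold(.3)
C,im=snap("wrist","w6"); print(status.read_tool_pos(),proj(C,[.5196,.1129,.02]))
arm.reach([*DRO[:2],.16],down(YAW)); arm.hold(.2)
C2,im2=snap("wrist","w7"); 
hsv=cv2.cvtColor(im2,cv2.COLOR_BGR2HSV); m=cv2.inRange(hsv,(0,150,80),(8,255,255))|cv2.inRange(hsv,(172,150,80),(180,255,255)); m[:, :200]=0; m[:,450:]=0
n,_,s,ce=cv2.connectedComponentsWithStats(m)
for i in range(1,n):
    if s[i,4]>40: print("red",s[i],ce[i],cast(C2,[ce[i]],.07)[0,:2])
print("proj",proj(C2,[*DRO[:2],.07]))
cv2.imwrite("pics/w67.png",np.hstack([im[120:420,140:540],im2[120:420,140:540]]))
```

```text
[0.51994405 0.11110752 0.20017233] [[313.38390028 214.01565662]]
red [302 230  17  22 283] [309.97173145 239.93639576] [0.53438608 0.30004243]
proj [[312.49037557 242.28007543]]
```

View pics/w67.png

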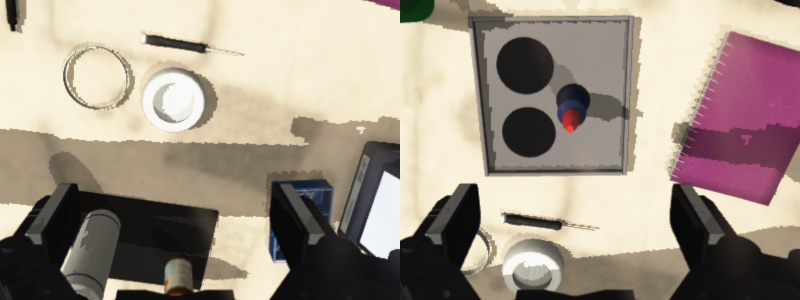

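The crops show the holder ring at x 142–205, y 66–132 (left half), with a clear recess, and the dropper standing free at (570,110) (right half). I fit the holder circle numerically, then pick the dropper.

Run:
```python
from h import *
arm.hold(0.01)
im=cv2.imread("pics/w6.png")[170:270,270:360]; C=list(cam("wrist"))
c=calibration("wrist"); T=np.eye(4); T[:3,:3]=np.array(status.read_tcp_rot()); T[:3,3]=[.51994405,.11110752,.20017233]; T=T@c["T_tool_cam"]; C[2],C[3]=T[:3,:3].T,T[:3,3]
hsv=cv2.cvtColor(im,cv2.COLOR_BGR2HSV); m=((hsv[...,1]<22)&(hsv[...,2]>100)).astype(np.uint8)
k=max(cv2.findContours(m,0,2)[0],key=cv2.contourArea); e=cv2.fitEllipse(cv2.convexHull(k)); print(e)
print("low rim", cv2.boundingRect(k))
print(cast(C,[(e[0][0]+270,e[0][1]+170)],.02), cast(C,[(e[0][0]+270,e[0][1]+170)],.012))
x,y,w,h=cv2.boundingRect(k)
print("lr/bottom",cast(C,[(270+x,220),(270+x+w,220),(314,170+y+h),],.02)[:,:2])
cv2.imwrite("pics/hz.png",cv2.resize(im,None,fx=6,fy=6,interpolation=cv2.INTER_NEAREST))
D=np.array([.535,.2992,.020])
pick(D,.16,.2,30)
```

```text
((42.42207336425781, 51.75043869018555), (58.95574188232422, 61.606048583984375), 99.43939208984375)
low rim (12, 23, 62, 59)
[[0.51974227 0.10526095 0.02      ]] [[0.52001795 0.10312148 0.012     ]]
lr/bottom [[0.48921119 0.10255431]
 [0.55090442 0.11173917]
 [0.52609312 0.07335622]]
pick hit False w 0.269 0.266 [0.5349 0.2992 0.0202] f [-0.6 -0.5  2.3] [-1.  -0.  -0.3] t 29.8333
```

View pics/hz.png

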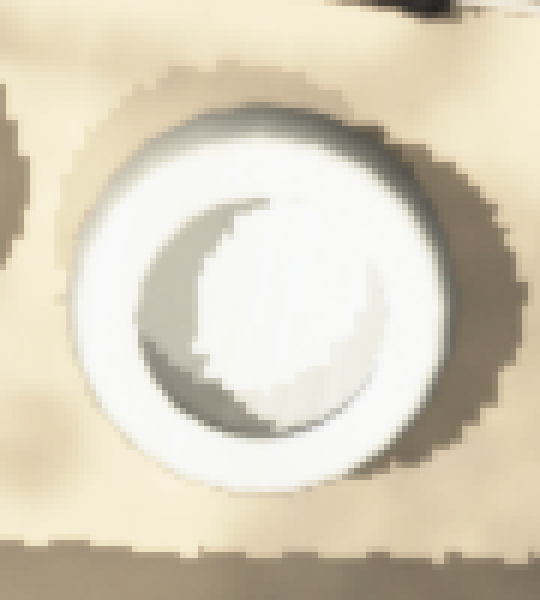

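The mouth centre is at crop pixel (262,316), which gives a holder centre of about (0.5205, 0.1045), and the dropper is in the grip (23 mm). Placing it now.

Run:
```python
from h import *
H=np.array([.5205,.1045,.0242])
place(H,.2,.2)
arm.hold(.2); C,im=snap("wrist","w8"); print(proj(C,[[*H[:2],.086],[*H[:2],.02]]))
cv2.imwrite("pics/w8b.png",cv2.resize(im[150:330,200:440],None,fx=3,fy=3,interpolation=cv2.INTER_CUBIC))
```

```text
place hit True [0.5203 0.1045 0.0242] t 34.9167
[[314.07671389 236.14594333]
 [314.31034143 216.18060796]]
```

View pics/w8b.png

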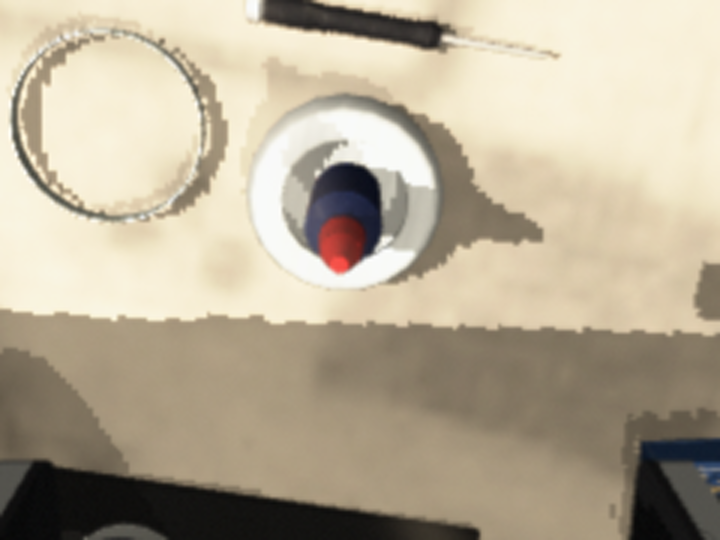

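The dropper stands in the recess (cap tip at (342,265), base inside the mouth), and the screwdriver and lens are untouched. Returning the amber bottle, then the canister, to the exact pick poses.

Run:
```python
from h import *
pick(MP,.25,.27,40)
place(POL,.26,.22)
arm.reach([*MC[:2],.24],down(YAW))
pick(MC,.24,.25,50)
place(CAN,.25,.24)
arm.reach([.505,.31,.33],down(YAW)); arm.hold(.3)
C,im=snap("wrist","w9"); print(status.read_t())
print(proj(C,[[.4995,.2615,.144],[.4905,.3238,.106],[.4995,.2615,.004],[.4905,.3238,.004],[.5205,.1045,.086]]).round(1))
cv2.imwrite("pics/w9b.png",cv2.resize(im[120:380,200:480],None,fx=2.3,fy=2.3,interpolation=cv2.INTER_CUBIC))
```

```text
pick hit False w 0.362 0.363 [ 0.56   -0.108   0.0352] f [-1.4 -0.2  1.6] [ 1.1  0.2 -0.9] t 40.25
place hit True [0.4899 0.3236 0.0349] t 46.4833
pick hit False w 0.506 0.501 [ 0.4599 -0.0601  0.0805] f [-1.2  0.2  4.5] [ 0.   0.3 -1.4] t 51.4
place hit True [0.4993 0.2615 0.0806] t 56.5917
57.4333
[[302.4 257.4]
 [303.3 192. ]
 [305.8 222.6]
 [305.8 179.2]
 [303.3 349.5]]
```

View pics/w9b.png

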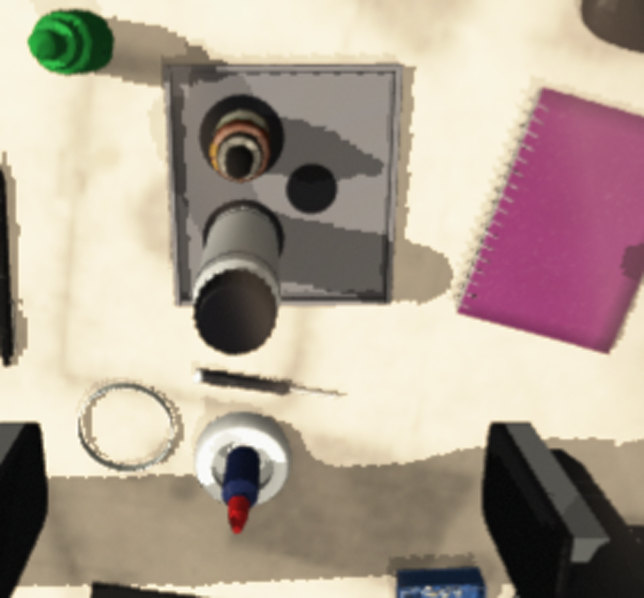

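Everything is upright: amber and canister are on the two front marks, the back mark is free, and the dropper is in the holder. As a last check I repeat the w2 view and compare it with the earlier picture numerically, then hand in.

Run:
```python
from h import *
arm.reach([.500,.261,.215],down(BY)); arm.hold(.3)
C,im=snap("wrist","w10"); a=cv2.imread("pics/w2.png"); print(status.read_tool_pos())
g=lambda i:cv2.cvtColor(i,cv2.COLOR_BGR2GRAY)
for n,(x0,x1,y0,y1) in dict(tray=(258,282,95,260),lid=(275,345,215,290),bulb=(296,332,134,174),lens=(215,278,288,348),driver=(280,375,282,305)).items():
    t=g(a)[y0:y1,x0:x1]; s=g(im)[y0-15:y1+15,x0-15:x1+15]; r=cv2.matchTemplate(s,t,cv2.TM_CCOEFF_NORMED); _,v,_,l=cv2.minMaxLoc(r); print(n,round(v,3),l[0]-15,l[1]-15)
```

```text
[0.50049446 0.2618002  0.21595251]
tray 0.999 0 0
lid 0.995 0 0
bulb 0.97 1 0
lens 0.913 0 0
driver 0.993 0 0
```

Run:
```python
from h import *
arm.movel([.500,.261,.30],None,.15); workorder.sign_off(); print(status.read_t())
```

```text
the job is handed in; nothing more can be done
the job is handed in; nothing more can be done
```

The job is done and handed in; the clock read about 57 s just after the last placement, well under the 120 s limit. I stood the canister and then the amber bottle on the mat, put the dropper bottle in the holder, and returned the amber bottle and then the canister to their seats.

- **Dropper:** the wrist picture right after placing it, and another after both returns, show it upright in the recess.
- **Seats:** I repeated the wrist view from before the first pick. The canister lid had moved 0 px and the amber bulb 1 px (about 1 mm).
- **Bystanders:** the lens ring and screwdriver had moved 0 px. The lens match score was lower (0.91), probably because of changed shadows.

**Disagreement:** the top camera and the wrist camera differed by about 7 mm at the bay. I used the closer wrist readings, and every grasp closed at the expected width with only small contact forces.

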